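# Close a cosmetic jar in the hand cap press

### The job

The jar on the sliding carrier has its cap only half on. Push the carrier all the way in against its end stop so that the jar stands under the plunger, press the plunger head down to its stop and keep it there for a moment so that the cap is driven home, and let the plunger spring fully back up. Then draw the carrier all the way back out with the closed jar still standing in its nest, leaving the finished jar and the tape roll where they are.

Things in the scene. Friction and masses are not known exactly. Their poses are not given: they have to be found in the camera images.
- press: Fixed aluminium cap press: base plate 340 x 150 x 12 mm, two columns, a bridge. Origin: on the bench, on the carrier's line; x is the direction in which the carrier is pushed in, z up. The base reaches from x = -160 to 180 mm; guide rails 26 mm high at y = +-48. Plunger axis at x = 115, y = 0; columns (44 x 16 mm) at x = 115, y = +-64. The carrier's end stop is beyond the plunger, at x = 161.
- bushing_top (a point): Centre of the top of the bushing (32 mm diameter, 10 mm high) on the bridge, 185 mm above the bench: the stop which the underside of the plunger head meets. The bridge under it is 50 mm along the press's x, 150 mm along y, 25 mm thick, its top 175 mm above the bench.
- carrier (a joint): Travel of the sliding carrier (white plate 197 x 84 x 10 mm, top 23 mm above the bench) along the press's x axis, in m: 0 = all the way out, 0.090 = all the way in against the end stop (nest right under the plunger). It slides stiffly (a few newtons) and stays where it is left.
- carrier_nest (a point): Centre of the nest on the carrier, at the height of the plate's top (23 mm above the bench), where the jar's underside stands. The nest is a square fence, 60 mm wide inside, 4 mm thick, 14 mm high. It lies at x = 25 mm in the press frame when the carrier is out, x = 115 mm when it is in.
- carrier_plate_top (a point): Middle of the top edge of the carrier's upright steel push plate, 78 mm above the bench. The plate is 12 mm thick along the press's x, 70 mm wide along y and stands 55 mm high on the carrier, 140 mm behind the nest centre (-x side). Its -x face is free for pushing in; between its +x face and the nest fence 100 mm are free for pulling out.
- plunger (a joint): Travel of the spring plunger in m: 0 = up at rest, 0.030 = pressed down to its stop (head against the bushing). About 4 N to start; about 17 N at the stop while it drives the cap. It springs back by itself.
- plunger_top (a point): Centre of the top of the plunger's black round head (48 mm diameter, 18 mm thick), 233 mm above the bench at rest and 203 mm when pressed to its stop. The round foot below the bridge (36 mm diameter) is 132 mm above the bench at rest.
- jar: Loose amber jar, 56 mm diameter, standing in the carrier's nest; its origin is the centre of its underside, z up. Its body is 50 mm high. On its neck sits the black cap, 60 mm diameter, 30 mm high.
- cap (a joint): How far the cap has been pressed on, in m: 0 = standing 12 mm proud, gap to the jar's body visible (cap top 92 mm above the jar's underside); about 0.012 = home (cap top 80 mm above the jar's underside). Tight fit, about 5 N; it stays where it is.
- finished_jar: Bystander: a loose jar of the same kind with its cap already home, 60 mm diameter, 80 mm high, standing on the bench beside the press. Origin: centre of its underside.
- tape_roll: Bystander: loose yellow roll of tape lying flat, 100 mm diameter, 48 mm high. Origin: centre of its underside.
There are look-alikes about, which are no part of the job. Leave any blue, pink or purple look-alike of the jar alone.

How it is judged:
By the outcome, as a careful person would: the job done as asked, in the order asked, and still so for the second after the job is handed in, with the robot touching nothing.
It also fails if it takes over 54 s, if anything falls off the work surface, if the arm or the gripper's body presses on something with over 40 N, if the wrist force passes 120 N, or if a joint passes its speed limit or range.

### The arm

A 6-joint arm with a two-finger parallel gripper is mounted at the origin on the work surface. World frame = base frame: x ahead of the robot, y to its left, z up, the work surface at z = 0. Lengths are in mm, angles in rad, forces in N, time in s.
With the tool pointing down it reaches from about 275 to 750 mm from the base axis. Payload 10.2 kg.
Tool frame: the origin (TCP) lies midway between the tips of the shut fingers; the grasp point (between the pads) lies 19 mm behind it (manip.tcp_to_grasp is the distance from the TCP to the grasp point, in mm); z points along the fingers, y is the line along which they close (so a half turn about z gives the same grasp; the last joint's range is limited). The gripper opens to 85 mm and grips with 20 to 120 N. Pads are 22 mm wide; open, the fingers measure 114 mm over their backs; the gripper's body (76 mm by 85 mm) begins 54 mm behind the grasp point. The pads swing forward as they close: fully open they stand 13 mm farther back than shut.
Start: joints at [1.081, 0.313, 1.498, -0, 1.331, -0.223], TCP at [138.427, 506.428, 231.294] pointing down, gripper open.
Joint ranges: [-2.94, 2.94], [-0.97, 2.17], [0.19, 2.56], [-1.23, 4.37], [0.02, 3.11], [-2.88, 2.88]. Speed limits (rad/s): [2.39, 2.39, 3.01, 3.14, 3.14, 3.14].

### API

Orientations are given as a 3x3 rotation matrix whose columns are the frame's x, y, z axes.
In Python, from station import manip, optics gives the robot as it stands. The module is installed in compiled form; this text tells all that it offers. Calls block until the motion is done:
- manip.movep(position, orientation): joint-space move of the TCP to a pose.
- manip.movel(position, vel=150, attitude=None, f_stop=None): straight line of the TCP; attitude=None keeps the orientation; vel is the mean speed in mm/s. With f_stop (N) it stops when the force on the tool has changed by that much, and returns True; else False.
- manip.goto_joints(angles): joint-space move.
- manip.open_gripper() and manip.grab(newtons=None): open the fingers fully, or close them until they stop; newtons is the grip in N (None keeps the last).
- manip.hold(seconds).
- manip.inverse_kinematics(position, orientation): joint angles nearest the present ones, or None.
- manip.get_obs(): the state.
- optics.camera(name): name is "scene" or "top" or "wrist"; returns the picture (420x560x3 uint8, red, green, blue); there is no depth.
- optics.camera_params(name): a dict with "K" (3x3 intrinsics, pixels), "k1" (the pictures are not rectified: a ray, as slopes to the right and down, at radius r is drawn at 1 + k1 r^2 times it, then the intrinsics apply), "origin" and "rotation" of the camera in the world; the wrist camera has in their place "mount" (4x4, takes a point from camera to tool coordinates, whose origin is the TCP and whose axes are the flange's). Camera axes: x right, y up, looking along -z (the intrinsics and any distortion apply to the point x, -y, -z); pixel columns grow to the right and rows downward; lengths in mm; the calibration is good to about 2 mm. A picture is of the moment at which its call begins: read the wrist's pose just before it. camera_params takes no time and is no camera call.
A pose or a line that the arm cannot do raises manip.MotionError and nothing moves.
- manip.job_done(): hands the job in; it is judged then, once.
The state is a dict: "t": time; "qpos": joint angles; "qvel": joint speeds; "joint_efforts": joint torques, N m; "tcp_pos": TCP position; "ee_rot": TCP orientation; "ft_force": force on the tool from outside, world axes, zero at the start; "wrist_torque": the same for the moment, N m; "finger_gap": finger opening in mm; "grasp_force": force on a finger pad.
Only numpy, scipy, OpenCV 4.12 (cv2) and the standard library are available. Lean on these libraries where they do the work, as an engineer would, in place of code of your own. Each camera call takes 0.05 s, during which the arm holds its last target. There are 200 camera calls.

## Working session

There is one attempt and no reset: what is moved stays moved. The work goes in short steps, each a Python script; the robot and the scene stay as the last script left them, time stands still between calls to the robot, and variables do not carry over. Pictures are saved under pics/ and viewed, at most 10 in all, crops included, and the job is handed in when it is done.

```bash
mkdir -p pics; python3 - <<'E'
from station import manip, optics
import cv2
for n in ("scene","top"):
    im=optics.camera(n); cv2.imwrite(f"pics/{n}0.png",im[:,:,::-1])
    p=optics.camera_params(n); print(n,p)
print(optics.camera_params("wrist")); o=manip.get_obs(); print(o["t"],o["ee_rot"],o["ft_force"])
E
```

```text
scene {'K': array([[469.5662701 ,   0.        , 272.91394162],
       [  0.        , 469.5662701 , 207.64450193],
       [  0.        ,   0.        ,   1.        ]]), 'k1': -0.0748700622574923, 'origin': array([1154.16100927, -571.95339816, 1146.98002723]), 'rotation': array([[ 0.68553581, -0.55497158,  0.47121884],
       [ 0.72801781,  0.51762995, -0.44949894],
       [ 0.00554215,  0.65120333,  0.75888307]])}
top {'K': array([[460.28069868,   0.        , 285.04539951],
       [  0.        , 460.28069868, 209.53668278],
       [  0.        ,   0.        ,   1.        ]]), 'k1': -0.12952345783630292, 'origin': array([ 334.45899106,   16.10374481, 1611.17228883]), 'rotation': array([[ 0.02663227,  0.9921423 , -0.12224724],
       [-0.99937108,  0.02928933,  0.01998947],
       [ 0.02341294,  0.12163799,  0.99229836]])}
{'K': array([[325.77159699,   0.        , 277.30595631],
       [  0.        , 325.77159699, 212.96124168],
       [  0.        ,   0.        ,   1.        ]]), 'k1': -0.026681563134685577, 'mount': array([[ 2.34043413e-04,  9.59155887e-01,  2.82877943e-01,
         7.15234626e+01],
       [ 9.99999622e-01,  1.24087631e-05, -8.69439518e-04,
         1.29189643e+00],
       [-8.37438197e-04,  2.82878039e-01, -9.59155521e-01,
        -1.42879107e+02],
       [ 0.00000000e+00,  0.00000000e+00,  0.00000000e+00,
         1.00000000e+00]])}
0.1 [[-9.64627181e-01  2.63617266e-01 -5.81637852e-04]
 [ 2.63617750e-01  9.64626671e-01 -1.03360394e-03]
 [ 2.88587541e-04 -1.15037251e-03 -9.99999297e-01]] [ 0.1594758  -0.50542062  0.12917928]
```

View pics/scene0.png

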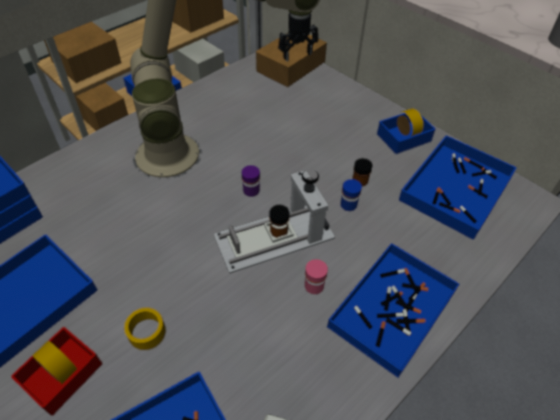

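View pics/top0.png

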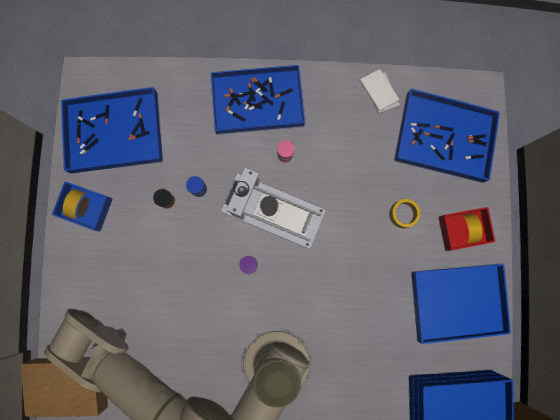

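The top view shows the press at about (275,207), with its plunger head at (241,188), the jar cap at (269,206) and the push plate near (310,222). The finished jar is at (163,198) and the tape roll at (405,213). Next I'll zoom in to measure.

```bash
cat > h.py <<'E'
import numpy as np, cv2
from station import manip, optics
def cam(n, obs=None):
    p=optics.camera_params(n)
    if n=="wrist":
        T=np.eye(4); T[:3,:3]=obs["ee_rot"]; T[:3,3]=obs["tcp_pos"]; T=T@p["mount"]
        return p["K"],p["k1"],T[:3,3],T[:3,:3]
    return p["K"],p["k1"],p["origin"],p["rotation"]
def ray(c,uv):
    K,k1,o,R=c
    s=cv2.undistortPoints(np.array([[uv]],float),K,np.array([k1,0,0,0.]))[0,0]
    return o,R@np.array([s[0],-s[1],-1])
def onplane(c,uv,z):
    o,d=ray(c,uv); return o+d*(z-o[2])/d[2]
def proj(c,P):
    K,k1,o,R=c
    q=R.T@(np.asarray(P,float)-o); s=np.array([q[0],-q[1]])/-q[2]
    s=s*(1+k1*s@s); return K[:2,:2]@s+K[:2,2]
def tri(c1,u1,c2,u2):
    A=[];b=[]
    for c,u in((c1,u1),(c2,u2)):
        o,d=ray(c,u); d=d/np.linalg.norm(d); M=np.eye(3)-np.outer(d,d); A.append(M); b.append(M@o)
    return np.linalg.lstsq(np.vstack(A),np.hstack(b),rcond=None)[0]
E
python3 - <<'E'
import cv2
t=cv2.imread("pics/top0.png")[155:255,210:340]; s=cv2.imread("pics/scene0.png")[160:280,205:345]
t=cv2.resize(t,None,fx=6,fy=6,interpolation=cv2.INTER_CUBIC); s=cv2.resize(s,None,fx=5,fy=5,interpolation=cv2.INTER_CUBIC)
cv2.imwrite("pics/tc.png",t); cv2.imwrite("pics/sc.png",s)
E
```

```text
(no output)
```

View pics/tc.png

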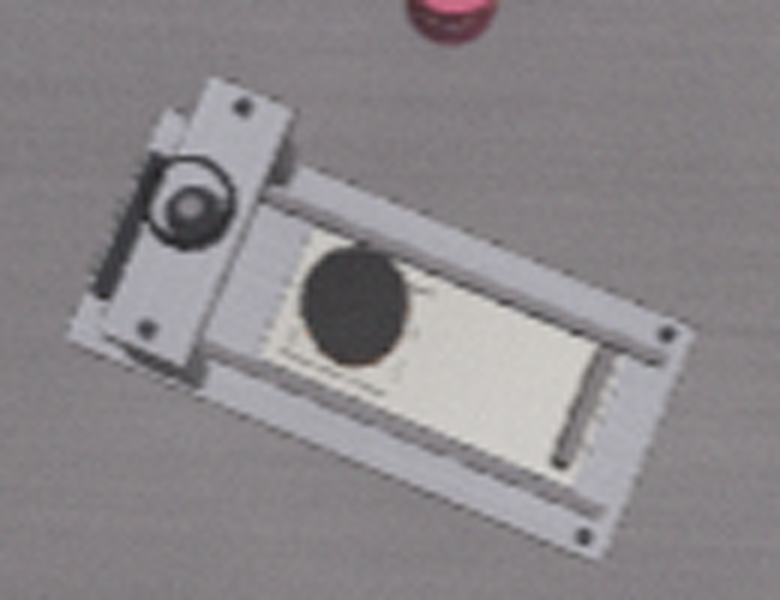

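View pics/sc.png

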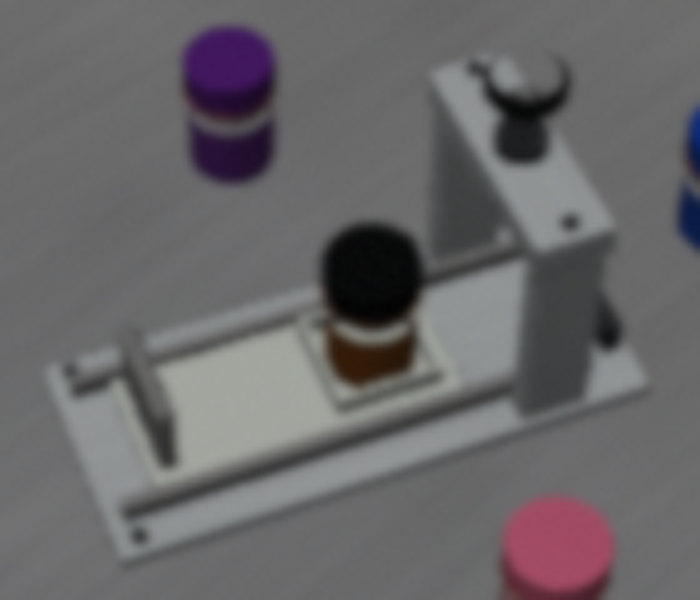

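The crops show the base corners, the bridge corners, the plunger head (top crop (191,203)), the cap (355,300) and the push plate (605,350)–(560,465). I'll fit the press pose to these points.

```bash
python3 - <<'E'
from h import *
from scipy.optimize import least_squares
ct,cs=cam("top"),cam("scene")
T=lambda u,v:(210+(u+.5)/6-.5,155+(v+.5)/6-.5); S=lambda u,v:(205+(u+.5)/5-.5,160+(v+.5)/5-.5)
obs=[(ct,T(692,332),(-160,-75,12)),(ct,T(600,558),(-160,75,12)),(ct,T(68,335),(180,75,12)),
(ct,T(213,75),(140,-75,175)),(ct,T(297,108),(90,-75,175)),(ct,T(185,368),(90,75,175)),(ct,T(103,333),(140,75,175)),
(ct,T(191,203),(115,0,230)),
(cs,S(48,370),(-160,75,12)),(cs,S(125,562),(-160,-75,12)),(cs,S(648,383),(180,-75,12)),
(cs,S(540,250),(90,-75,175)),(cs,S(613,235),(140,-75,175)),(cs,S(433,72),(90,75,175))]
M=[(onplane(c,u,P[2])[:2],np.array(P[:2])) for c,u,P in obs]
R2=lambda a:np.array([[np.cos(a),-np.sin(a)],[np.sin(a),np.cos(a)]])
f=lambda q:np.concatenate([R2(q[2])@p+q[:2]-m for m,p in M])
r=least_squares(f,[450,0,1.2],loss="soft_l1",f_scale=3)
print("press",r.x,np.degrees(r.x[2])); print(f(r.x).reshape(-1,2).round(1))
O,a=r.x[:2],r.x[2]; inv=lambda P:(R2(a).T@(P[:2]-O)).round(1)
print("cap",inv(onplane(ct,T(355,303),115)),inv(onplane(cs,S(371,258),115)))
print("plate ends",inv(onplane(ct,T(605,350),78)),inv(onplane(ct,T(562,465),78)), inv(onplane(cs,S(130,335),78)),inv(onplane(cs,S(163,410),78)))
print("headtop",inv(onplane(ct,T(191,203),233)),inv(onplane(cs,S(530,78),233)))
for n,uv in dict(fin=(163,196),blue=(196,185),purple=(248,265),pink=(286,150)).items(): print(n,onplane(ct,uv,80).round())
print("tape",onplane(ct,(405,213),48).round())
E
```

```text
press [526.2960791   16.70942348   1.20400035] 68.98413875279633
[[ 4.7 -3.4]
 [-1.9 -0.8]
 [-0.9  3.6]
 [ 2.9  2.6]
 [ 1.4  1.1]
 [ 1.5  1.1]
 [ 2.2  4.1]
 [ 2.2  1.5]
 [-4.4 -4.1]
 [-2.3 -3.6]
 [ 1.5 -0.2]
 [-0.8 -4.1]
 [-2.7  5.5]
 [-4.5 -3.4]]
cap [23.5  3. ] [27.1  1.4]
plate ends [-113.5  -30.9] [-115.7   38.1] [-112.5   28.4] [-112.8  -29.7]
headtop [112.4   1.9] [117.1  -3.8]
fin [557. 398.  80.]
blue [598. 288.  80.]
purple [335. 103.  80.]
pink [728. -13.  80.]
tape [ 527. -432.   48.]
```

```bash
cat >> h.py <<'E'
O=np.array([526.3,16.7]); A=1.204
X=np.array([np.cos(A),np.sin(A),0]); Y=np.array([-np.sin(A),np.cos(A),0])
RT=np.column_stack([Y,X,[0,0,-1.]])   # tool y = press x
def W(x,y,z): return np.array([*O,0])+x*X+y*Y+[0,0,z]
def L(p): d=np.asarray(p)-[*O,0]; return np.array([d@X,d@Y,d[2]]).round(1)
def st(m=""):
    o=manip.get_obs(); print(m,"t",round(o["t"],2),"local",L(o["tcp_pos"]),"F",(np.column_stack([X,Y,[0,0,1]]).T@o["ft_force"]).round(1),"gap",round(o["finger_gap"],1)); return o
E
python3 - <<'E'
from h import *
for p in ([380,240,330],W(-150,0,200),W(-150,0,45),W(-40,0,45),W(-40,0,140),W(10,0,140),W(10,0,45),W(-95,0,45),W(115,0,260),W(115,0,200)):
    q=manip.inverse_kinematics(p,RT); print(None if q is None else np.round(q,2))
manip.movep(np.array([380,240,330.]),RT); manip.grab(30)
manip.movep(W(-150,0,200),RT); st("above")
manip.movel(W(-150,0,45),vel=150); st("down")
cv2.imwrite("pics/a.png",optics.camera("scene")[130:290,185:385,::-1].repeat(3,0).repeat(3,1))
E
```

```text
[ 0.3   0.09  1.52 -0.    1.53 -0.9 ]
[-0.5   0.26  1.65 -0.    1.23 -1.7 ]
[-0.5   0.48  1.81 -0.    0.85 -1.7 ]
[-0.27  0.52  1.74 -0.    0.88 -1.47]
[-0.27  0.38  1.66 -0.    1.1  -1.47]
[-0.17  0.41  1.61 -0.    1.12 -1.38]
[-0.17  0.55  1.69 -0.    0.91 -1.38]
[-0.38  0.49  1.79 -0.    0.86 -1.59]
[ 0.01  0.42  1.27 -0.    1.45 -1.19]
[ 0.01  0.46  1.37 -0.    1.31 -1.19]
above t 3.73 local [-149.2    0.   200.4] F [ 0.8 -0.4 -0. ] gap -0.0
down t 4.92 local [-150.    -0.5   45.7] F [0.7 0.2 0. ] gap 0.1
```

View pics/a.png

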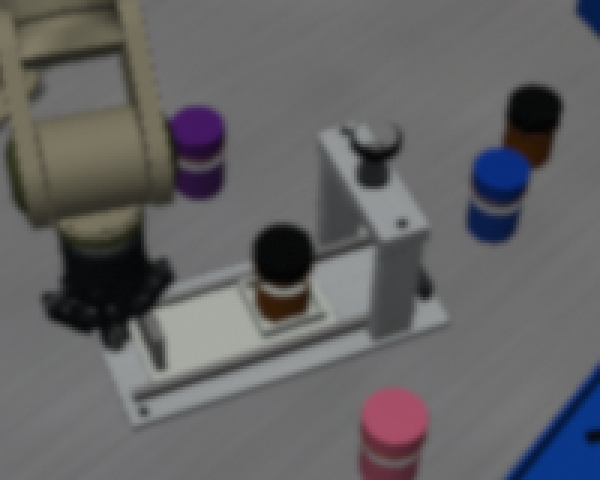

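The shut fingers are at about (115,335), just behind the push plate at (150,335). The gripper is clear of the rails and the jar, so I'll push in.

```bash
python3 - <<'E'
from h import *
print(manip.movel(W(-110,0,45),vel=30,f_stop=2)); st("contact")
print(manip.movel(W(-62,0,45),vel=45,f_stop=25)); st("mid")
print(manip.movel(W(-15,0,45),vel=25,f_stop=22)); st("stop")
E
```

```text
True
contact t 5.65 local [-134.     0.3   44.7] F [-0.9  0.2  0.5] gap -0.1
False
mid t 7.42 local [-62.   -0.3  45.2] F [-0.7  0.4 -0.3] gap 0.0
True
stop t 8.35 local [-44.6  -0.2  45. ] F [-5.4  1.2  4.1] gap -0.4
```

```bash
python3 - <<'E'
from h import *
print(manip.movel(W(-38,0,45),vel=15,f_stop=20)); manip.hold(.2); st("stop2")
manip.movel(W(-60,0,45),vel=100); manip.movel(W(-60,0,270),vel=200)
cv2.imwrite("pics/b.png",optics.camera("scene")[130:290,185:385,::-1].repeat(3,0).repeat(3,1))
manip.movel(W(115,0,270),vel=150); st("over")
print(manip.movel(W(115,0,225),vel=30,f_stop=2.5)); st("touch")
E
```

```text
True
stop2 t 8.83 local [-44.7  -0.3  44.9] F [-3.  -0.6  3.4] gap 0.1
over t 11.78 local [ 1.144e+02 -1.000e-01  2.701e+02] F [-0.  -0.1  0.2] gap -0.1
True
touch t 12.93 local [115.    0.  231.5] F [-0.3  0.5  4.4] gap -0.2
```

View pics/b.png

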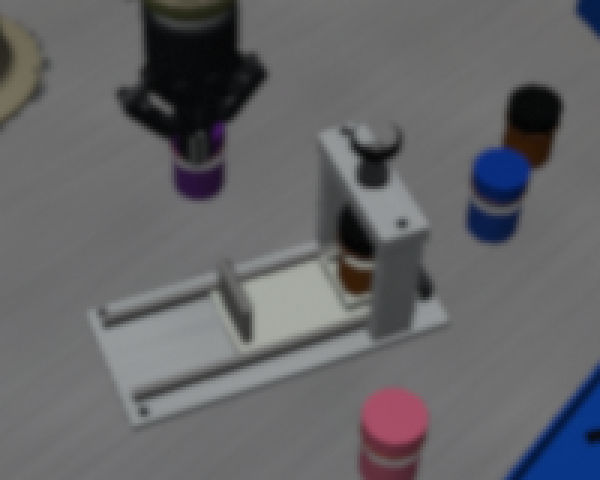

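The carrier is fully in. The jar stands under the plunger at about (358,255), the push plate is at (235,305), and the jar sits square in its nest. The fingers touched the head at z = 231.5, against 233 expected. Now I'll press.

```bash
python3 - <<'E'
from h import *
print(manip.movel(W(115,0,206),vel=25,f_stop=35)); st("near")
print(manip.movel(W(115,0,196),vel=12,f_stop=25)); o=st("bottom")
z=o["tcp_pos"][2]
if z<206:
    print(manip.movel(W(115,0,z-1),vel=10,f_stop=30)); manip.hold(1.0); st("held")
E
```

```text
False
near t 14.09 local [115.   -0.  207.3] F [-1.6  3.6 13.6] gap -0.1
True
bottom t 14.69 local [115.1  -0.  203.7] F [-1.9  3.   9.5] gap 0.0
False
held t 15.94 local [115.   -0.  203.7] F [-0.7  2.3 10.5] gap -0.3
```

```bash
python3 - <<'E'
from h import *
for z in (201.5,200.5,199.5):
    s=manip.movel(W(115,0,z),vel=10,f_stop=35); manip.hold(.3); o=st(f"{z} {s}")
    if o["ft_force"][2]>28: break
manip.hold(.6); st("held")
manip.movel(W(115,0,225),vel=40); st(); manip.movel(W(115,0,233.5),vel=30); st("rest"); manip.movel(W(115,0,270),vel=120); st("off")
cv2.imwrite("pics/c.png",optics.camera("scene")[130:290,185:385,::-1].repeat(3,0).repeat(3,1))
E
```

```text
201.5 False t 16.52 local [115.1  -0.  203. ] F [-0.5  4.5 14.1] gap -0.3
200.5 False t 17.07 local [ 1.151e+02 -1.000e-01  2.029e+02] F [-3.   6.8 20.1] gap -0.0
199.5 False t 17.62 local [ 1.151e+02 -1.000e-01  2.029e+02] F [-4.5  8.5 27.5] gap -0.0
held t 18.22 local [ 1.151e+02 -1.000e-01  2.029e+02] F [-4.7  8.5 27.3] gap -0.1
 t 19.01 local [115.   -0.  225.2] F [-0.9  1.   5.4] gap -0.0
rest t 19.44 local [1.149e+02 2.000e-01 2.331e+02] F [-0.3  0.2  3.2] gap -0.0
off t 19.9 local [1.149e+02 2.000e-01 2.693e+02] F [ 0.5 -0.2 -0.1] gap 0.1
```

The hard stop showed at z = 202.9 with 27 N, held for more than a second, and the head followed the fingers back up to 233. Now I'll draw the carrier out.

```bash
python3 - <<'E'
from h import *
manip.movel(W(3,0,270),vel=150); print(manip.movel(W(3,0,45),vel=150,f_stop=10)); st("down")
print(manip.movel(W(-25,0,45),vel=25,f_stop=2)); st("contact")
print(manip.movel(W(-80,0,45),vel=40,f_stop=25)); st("mid")
print(manip.movel(W(-112,0,45),vel=22,f_stop=22)); st("stop")
print(manip.movel(W(-112,0,45),vel=15,f_stop=20)); manip.hold(.2); st("stop2")
cv2.imwrite("pics/d.png",optics.camera("scene")[130:290,185:385,::-1].repeat(3,0).repeat(3,1))
E
```

```text
False
down t 22.5 local [ 3.1 -0.4 45.6] F [-0.8 -0.2  0.5] gap -0.0
True
contact t 23.02 local [-5.4  0.2 44.7] F [-1.1  0.  -0.3] gap -0.0
False
mid t 25.05 local [-80.   -0.2  45.1] F [ 0.8  0.4 -0.3] gap 0.1
True
stop t 25.88 local [-94.8  -0.2  45.1] F [ 5.5 -0.5  3. ] gap -0.1
True
stop2 t 26.5 local [-94.7  -0.2  45. ] F [ 3.  -1.1  2. ] gap 0.1
```

View pics/d.png

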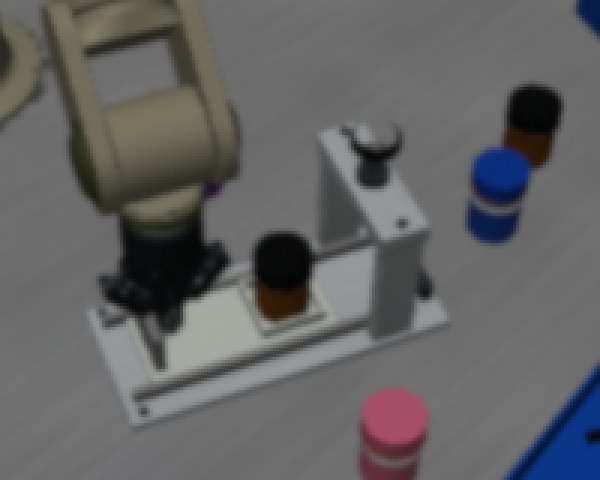

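The carrier is back out, with the plate at (150,340). The jar stands in its nest at (283,275), and its cap is home because the white gap has gone. I'll move the arm clear, check once more and hand in.

```bash
python3 - <<'E'
from h import *
manip.movel(W(-84,0,45),vel=50); manip.movel(W(-84,0,250),vel=150); manip.hold(.5); st("clear")
a=optics.camera("top"); b=cv2.imread("pics/top0.png")[:,:,::-1]
d=cv2.absdiff(a,b).max(2)
for n,(u,v) in dict(fin=(163,197),blue=(196,185),purple=(248,265),pink=(286,150),tape=(405,213)).items(): print(n,d[v-14:v+15,u-14:u+15].mean().round(1))
cv2.imwrite("pics/e.png",optics.camera("scene")[130:290,185:385,::-1].repeat(3,0).repeat(3,1))
E
```

```text
clear t 28.93 local [-84.   0. 250.] F [-0.6  0.1  0.4] gap 0.1
fin 3.6
blue 3.6
purple 12.6
pink 3.5
tape 3.8
```

View pics/e.png

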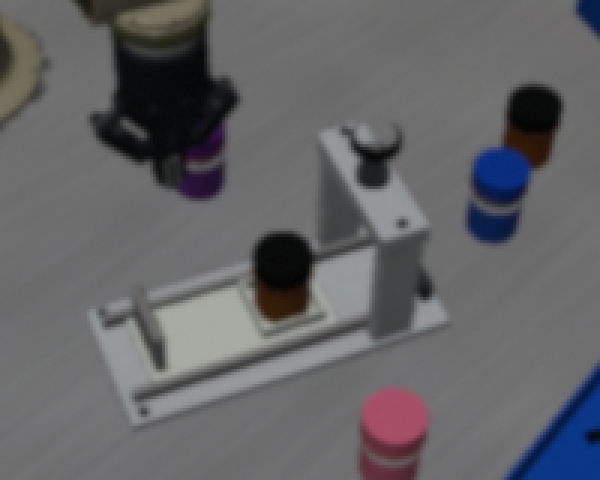

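The closed jar is standing in the nest at (283,275), the carrier is out, the plunger is up, and the bystanders and look-alikes haven't moved. The purple jar is only partly covered by the arm.

```bash
python3 -c "
from station import manip
print(manip.job_done())"
```

```text
the job is handed in; nothing more can be done
None
```

The job is handed in at about 29 s: the cap was pressed home at the plunger's stop, the plunger is back up, the carrier is all the way out with the closed jar in its nest, and the finished jar and tape roll were not moved.

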